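Find the door catch in the track by touch and hold it down

TASK

The catch of the van locker's sliding door sits in a notch somewhere along the raised aluminium rail of its track. Put a closed fingertip on top of the rail right beside the cover at the robot's right-hand end, run it along the rail's top towards the door until you come to the notch, then press the steel tongue inside the notch all the way down. Finish while still holding it down, so that I can slide the door, and leave the tools and the jar where they lie.

Things in the scene. Friction and masses are not known exactly. Their poses are not given: they have to be found in the camera images.
- track: Fixed aluminium door track on the matting, lying left-right. Origin at table height (z 0) under point rail_start; +y runs along the rail to the left, +x away from the robot, z up. Foot 70 mm wide, up to 18 mm high. On it the bare raised rail: 30 mm wide (x -15 to 15), flat top at z 40 mm, y 0 to 280. Covers 40 mm wide, 48 mm high hide its ends (y -125 to 0 and 280 to 405).
- rail_start (a point): Centre of the rail's top where it comes out of the right-hand cover; axes as the track's. Start the run here: finger's middle 20 to 45 mm along +y from this point, and stay in touch while going +y. The rail has one notch, cut across its full width, 46 mm long in y; its middle is 125 to 225 mm along, different every time and not reported: find it by touch or by eye.
- rail_end (a point): Centre of the rail's top where it goes into the left-hand cover, 280 mm along +y from rail_start. The notch lies between the two. In the notch lies the steel tongue, its top 6 mm below the rail's, so a shut fingertip pressed lightly on the rail drops in and then meets the notch's upright far end. Scuff marks on the rail are only looks.
- door_edge (a point): Top of the near edge of the aluminium door leaf, 16 mm thick (frame 22 mm), that stands fixed in the track from y 410 to 770 mm, 175 mm high.
- tongue (a joint): Downward travel of the spring tongue in the notch: 0 at rest (top 6 mm below the rail's top), 0.008 m fully down (top 14 mm below). Flat steel plate 42 mm long along the rail, 26 mm wide, filling the notch's floor. It starts to move at about 2 N, takes about 6 N fully down against a rigid stop, and springs back when let go.
- trowel: Bystander: notched steel trowel, blade 115 x 280 mm, red handle on top, 67 mm high; lies beyond the track. Origin at the centre of its underside, y along the blade.
- float: Bystander: yellow grout float, 100 x 240 mm, grey handle, 72 mm high; lies beyond the track towards the door. Origin at the centre of its underside, y along its length.
- nippers: Bystander: tile nippers with two blue handles, 220 mm long along y, 60 mm wide, 17 mm high; lie on the robot's side of the track. Origin on the underside near mid-length.
- jar: Bystander: white plastic jar of spacers, 84 mm diameter, 115 mm high; stands beyond the track at the right. Origin at the centre of its underside.

How it is judged (in metres and radians):
On the way, in this order (a step that is already met when the one before it is completed fails the run):
1. the fingertip touches the rail's top beside the right-hand cover (TCP within 55 mm of it) (contact force between the fingers and anything else above 0.3 N and y of the grasp point in the frame of track between -0.01 and 0.055 m and x of the grasp point in the frame of track between -0.025 and 0.025 m and z of the grasp point in the frame of track below 0.085 m), for 0.05 s.
2. the fingertip, moving along, touches the rail's top 60 to 100 mm from the cover (contact force between the fingers and anything else above 0.3 N and y of the grasp point in the frame of track between 0.06 and 0.1 m and x of the grasp point in the frame of track between -0.025 and 0.025 m and z of the grasp point in the frame of track below 0.085 m), for 0.05 s.
3. the fingertip presses the tongue in the notch down at least 6.5 of its 8 mm (value of joint tongue above 0.0065 m and contact force between the fingers and anything else above 1 N), for 0.2 s.
At the end, for the whole second after the job is handed in: The tongue is held down at least 6.5 mm of its 8 mm by the fingers (more than 1 N) through the last second, and trowel, float, nippers and jar lie within 15 mm of where they were (all of step 3 and y of the grasp point in the frame of track between 0.1 and 0.25 m and distance of each of trowel, float, nippers, jar from where it was at the start of the episode below 0.015 m); the arm keeps its last pose, push and grip.
It fails at once if trowel: moved by more than 15 mm or lifted (distance of trowel from where it was at the start of the episode above 0.015 m).
It fails at once if float: moved by more than 15 mm or lifted (distance of float from where it was at the start of the episode above 0.015 m).
It fails at once if nippers: moved by more than 15 mm or lifted (distance of nippers from where it was at the start of the episode above 0.015 m).
It fails at once if jar: moved by more than 15 mm or lifted (distance of jar from where it was at the start of the episode above 0.015 m).
It also fails if it takes over 54 s, if anything falls off the work surface, if the arm or the gripper's body presses on something with over 40 N, if the wrist force passes 120 N, or if a joint passes its speed limit or range.

ROBOT

A 7-joint arm with a two-finger parallel gripper is mounted at the origin on the work surface. World frame = base frame: x ahead of the robot, y to its left, z up, the work surface at z = 0. Lengths are in mm, angles in rad, forces in N, time in s.
With the tool pointing down it reaches from about 425 to 950 mm from the base axis. Payload 4.7 kg.
Tool frame: the origin (TCP) lies between the finger pads, 19 mm behind the fingertips; this is the grasp point; z points along the fingers, y is the line along which they close (so a half turn about z gives the same grasp; the last joint's range is limited). The gripper opens to 85 mm and grips with 20 to 120 N. Pads are 22 mm wide; open, the fingers measure 114 mm over their backs; the gripper's body (76 mm by 85 mm) begins 54 mm behind the grasp point. The pads swing forward as they close: fully open they stand 13 mm farther back than shut.
Start: joints at [-1.192, 0.469, -0.049, 1.532, 0.024, 1.141, -0.082], TCP at [267.661, 619.68, 250.035] pointing down, gripper open.
Joint ranges: [-2.59, 2.59], [-0.33, 1.99], [-1.39, 1.29], [0.1, 2.45], [-1.04, 4.18], [0.21, 1.99], [-2.66, 2.66]. Speed limits (rad/s): [2.57, 2.57, 3.14, 3.14, 3.14, 3.14, 3.14].

INTERFACE

Orientations are given as [roll, pitch, yaw] about the fixed x, y, z axes, in that order (R = Rz(yaw) Ry(pitch) Rx(roll)).
In Python, from rig import robot gives the robot as it stands.
- The arm moves only by the tool hand_motion, called by a JSON object that holds its "api" and its "payload". Schema: {"type":"object","properties":{"steps":{"type":"array","items":{"type":"array","items":{"type":"array","items":{"type":"number"},"minItems":4,"maxItems":4},"minItems":1,"maxItems":12},"minItems":1,"maxItems":1},"jaw":{"type":"number"},"only":{"type":"string"},"quiet":{"type":"boolean"},"lines":{"type":"string"}},"required":["steps"],"additionalProperties":false}. steps is a list that holds a single list of rows (three levels of brackets), with 1 to 12 rows, each of 4 numbers: dx, dy, dz in mm, then a turn about the tool's z in rad; each row is the pose to reach, as a shift and turn from the pose commanded when the call began, along the tool's axes at that moment; what a row does not reach only later rows make up. A row lasts 1/8 s, in which the tool goes at most 62.5 mm and 0.188 rad, less where a joint would pass 70% of its speed; a pose out of reach is approached as far as the arm can. jaw is the finger opening in mm, set as the call begins (left out keeps the last). The fingers move at their own pace and stop on an object; the grip force is fixed at half the most. Time passes only in rows, so rows that do not move let the fingers close. The tool returns the time, the measured TCP pose, the force, the opening and the grip force at its end. only (a regular expression) keeps the lines of the reply that match it, lines (a string "A,B") keeps lines A to B, and quiet returns only ok. Input that does not fit is refused with a message, and nothing moves.
- robot.read_state(): the state, without advancing time (a new reading comes with each control period).
- robot.snapshot(name): name is "side" or "top"; returns a dict with "img" (420x560x3 uint8, blue, green, red), "mtx" (3x3 intrinsics, pixels), "distortion" ([k1, k2, p1, p2, k3] as OpenCV has them; the pictures are not rectified), "eye" and "attitude" of the camera in the world. Camera axes: x right, y down, z forward; pixel columns grow to the right and rows downward; lengths in mm; the calibration is good to about 2 mm. A picture is of the moment at which its call begins. There is no depth.
- robot.finish_job(): hands the job in; it is judged then, once.
The state is a dict: "time_s": time; "joint_pos": joint angles; "joint_vel": joint speeds; "effort": joint torques, N m; "position": TCP position; "orientation": TCP orientation; "wrist_force": force on the tool from outside, world axes, zero at the start; "ft_torque": the same for the moment, N m; "width": finger opening in mm; "finger_force": force on a finger pad.
Only numpy, scipy, OpenCV 4.12 (cv2) and the standard library are available. Lean on these libraries where they do the work, as an engineer would, in place of code of your own. Each camera call takes 0.05 s, during which the arm holds its last target. There are 200 camera calls.

## Working session

There is one attempt and no reset: what is moved stays moved. The work goes in short steps, Python scripts to look and compute and a tool call to move; the robot and the scene stay as the last step left them, time stands still between calls to the robot, and variables do not carry over. Pictures are saved under pics/ and viewed, at most 10 in all, crops included, and the job is handed in when it is done.

```bash
mkdir -p pics; ls; python3 - <<'E'
from rig import robot
import cv2,numpy as np
s=robot.read_state();print(s)
for n in("top","side"):
    d=robot.snapshot(n);cv2.imwrite(f"pics/{n}0.png",d["img"]);print(n,d["mtx"],d["distortion"],d["eye"],d["attitude"])
E
```

```text
pics
{'time_s': 0.0, 'joint_pos': array([-1.19192064,  0.46943015, -0.04858238,  1.53369285,  0.02409677,
        1.1409707 , -0.08226138]), 'joint_vel': array([-0.00084728, -0.00027129, -0.0006722 ,  0.00122875, -0.00053781,
       -0.00160199,  0.00178754]), 'effort': array([-6.04381194e-05, -5.10307646e+01, -4.66188253e-02, -2.37716943e+01,
        1.06322303e-02,  7.48820894e-03,  4.91397472e-06]), 'position': array([267.46401008, 619.1601346 , 248.96939826]), 'orientation': array([-3.13967841e+00,  7.20627811e-05,  2.73387470e+00]), 'wrist_force': array([0.1299036 , 0.38038291, 0.07197776]), 'ft_torque': array([ 0.01078572, -0.07919669,  0.00422503]), 'finger_force': 0.0, 'width': 85.3526037978166}
top [[457.0221446    0.         280.26024465]
 [  0.         457.0221446  204.13316768]
 [  0.           0.           1.        ]] [-0.09409792  0.          0.          0.          0.        ] [ 456.46044418   -7.22533643 1129.3974102 ] [-3.00096356 -0.01813822 -1.54629999]
side [[515.3911172    0.         281.34833349]
 [  0.         515.3911172  198.95176174]
 [  0.           0.           1.        ]] [0.01120788 0.         0.         0.         0.        ] [ 525.9188468  -877.75285561  800.64952227] [-2.24425364  0.01113906 -0.06244327]
```

View pics/top0.png

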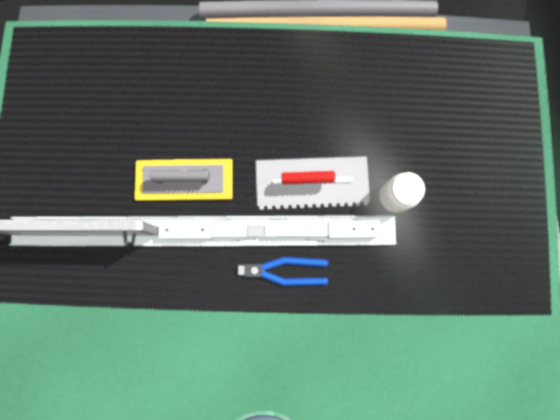

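View pics/side0.png

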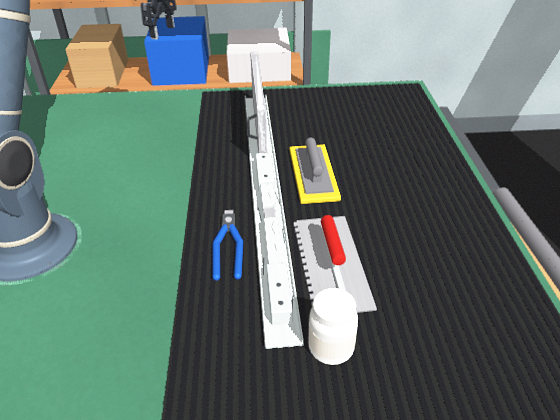

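The top picture shows the track along row ~230: right cover to col ~329, left cover from ~210, a grey notch at about cols 247–265. Bystanders lie above it, the jar near the right cover at (403,190) and the nippers below at (285,270). The side view agrees, with the notch at about (268,211). I'll enlarge the track next.

```bash
cat > h.py <<'E'
import cv2,numpy as np
from scipy.spatial.transform import Rotation as R
def cast(d,uv,z):
    n=cv2.undistortPoints(np.array([uv],float).reshape(-1,1,2),d["mtx"],np.array(d["distortion"]))[:,0]
    r=R.from_euler("xyz",d["attitude"]).apply(np.c_[n,np.ones(len(n))])
    e=np.array(d["eye"]);return e+r*((z-e[2])/r[:,2])[:,None]
E
python3 - <<'E'
import cv2,numpy as np
from rig import robot
from h import cast
a=robot.snapshot("top");b=robot.snapshot("side")
c=cv2.resize(a["img"][205:255,195:395],None,fx=4,fy=4,interpolation=cv2.INTER_CUBIC)
e=cv2.resize(b["img"][145:345,235:310],None,fx=3,fy=3,interpolation=cv2.INTER_CUBIC)
o=np.zeros((600,800,3),np.uint8);o[:200]=c
e=cv2.rotate(e,cv2.ROTATE_90_CLOCKWISE);o[210:210+e.shape[0],:e.shape[1]]=e
cv2.imwrite("pics/c1.png",o)
print(cast(a,[(210,230),(329,229),(256,230)],40),cast(b,[(268,211)],36))
g=cv2.cvtColor(a["img"],6);print(g[226:236].mean(0)[200:400].astype(int).tolist())
print(g[205:255,290:320].mean(1).astype(int).tolist())
E
```

```text
[[ 544.23295102  143.02033418   40.        ]
 [ 554.11514124 -141.49907555   40.        ]
 [ 547.2141155    33.18472288   40.        ]] [[543.65720976  37.07796861  36.        ]]
[252, 242, 230, 238, 251, 254, 255, 255, 255, 255, 254, 253, 253, 254, 254, 254, 254, 254, 254, 254, 254, 254, 254, 254, 254, 254, 254, 254, 254, 254, 254, 254, 254, 254, 254, 254, 254, 254, 254, 254, 254, 254, 254, 254, 254, 253, 246, 229, 233, 239, 240, 240, 240, 240, 240, 240, 240, 241, 241, 241, 241, 241, 239, 230, 224, 246, 254, 254, 254, 254, 254, 254, 254, 254, 254, 254, 254, 254, 254, 254, 254, 254, 254, 254, 254, 254, 254, 254, 254, 254, 254, 254, 254, 254, 254, 254, 254, 254, 254, 254, 254, 254, 254, 254, 254, 254, 254, 254, 254, 254, 254, 254, 254, 254, 254, 254, 254, 254, 254, 254, 254, 254, 254, 254, 254, 254, 251, 232, 220, 244, 254, 255, 255, 255, 255, 255, 255, 255, 255, 255, 255, 255, 255, 255, 255, 255, 255, 255, 255, 255, 255, 254, 250, 238, 236, 248, 254, 255, 255, 255, 255, 255, 255, 255, 254, 254, 254, 254, 254, 254, 252, 244, 234, 240, 251, 254, 254, 254, 255, 255, 254, 255, 255, 255, 255, 255, 255, 255, 255, 255, 255, 255, 255, 255, 252, 218, 140, 115, 113, 113]
[184, 160, 125, 87, 65, 61, 60, 59, 61, 87, 157, 227, 244, 245, 252, 255, 255, 255, 255, 255, 255, 255, 254, 254, 254, 255, 255, 255, 255, 255, 250, 221, 199, 202, 203, 216, 241, 251, 252, 244, 172, 81, 53, 58, 60, 61, 61, 61, 60, 60]
```

View pics/c1.png

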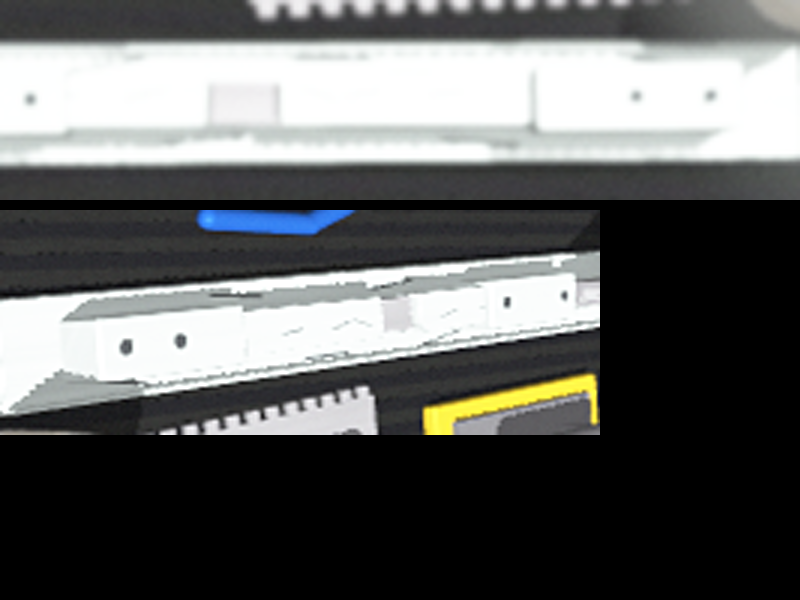

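The crop shows screw holes on the covers' centreline at crop px (30,99), (636,96), (711,95), the tongue at cols 208–280, rows 84–122, and the rail starting at col ~533. These give the axis.

```bash
python3 - <<'E'
import numpy as np
from rig import robot
from h import cast
from scipy.spatial.transform import Rotation as R
a=robot.snapshot("top")
f=lambda p:[((u+.5)/4+195-.5,(v+.5)/4+205-.5) for u,v in p]
h=cast(a,f([(30,99),(636,96),(711,95)]),48);print(h)
t=cast(a,f([(208,103),(280,103),(244,103)]),37);print(t)
r=cast(a,f([(533,97)]),44);print(r)
b=robot.snapshot("side")  # rotated crop: col=x/3 -> row 345-x/3 ; row y-> col
g=lambda p:[(235+(y-210)/3,345-x/3) for x,y in p]
hb=cast(b,g([(126,346),(180,340),(507,302),(565,296)]),48);print("side",hb)
print(cast(b,g([(385,317),(412,313)]),36),cast(b,g([(245,332)]),44))
d=h[0]-h[2];d/=np.linalg.norm(d);print("axis yaw",np.arctan2(-d[0],d[1]))
s=robot.read_state();M=R.from_euler("xyz",s["orientation"]).as_matrix();print(M.round(4))
E
```

```text
[[ 544.55334899  160.68987902   48.        ]
 [ 555.75213856 -199.51177655   48.        ]
 [ 557.44734957 -244.71282148   48.        ]]
[[545.96543671  55.69750685  37.        ]
 [547.11109466  12.62979501  37.        ]
 [546.54053835  34.16499147  37.        ]]
[[ 553.98858455 -138.30544944   44.        ]]
side [[ 555.07959281 -246.62068744   48.        ]
 [ 553.92888966 -201.86463279   48.        ]
 [ 543.31233764  158.38799231   48.        ]
 [ 541.41901998  244.51628218   48.        ]]
[[548.87749725  16.48726213  36.        ]
 [547.26804382  48.93828286  36.        ]] [[ 552.04291103 -139.52879804   44.        ]]
axis yaw 0.031794695545455304
[[-9.180e-01  3.966e-01 -2.000e-04]
 [ 3.966e-01  9.180e-01 -5.000e-04]
 [-0.000e+00 -5.000e-04 -1.000e+00]]
```

{"api": "hand_motion", "payload": {"steps": [[[-50, -50, 0, 0.1], [-100, -100, 0, 0.2], [-150, -150, 0, 0.3], [-200, -200, 0, 0.4], [-250, -250, 0, 0.5], [-300, -300, 0, 0.6], [-350, -350, 0, 0.7], [-400, -400, 0, 0.8], [-450, -450, 0, 0.9], [-500, -500, 0, 1.0], [-550, -553, 0, 1.132], [-550, -553, 0, 1.132]]], "jaw": 0}}

```text
time_s: 1.8
position: [543.2, -79.7, 250.3]
orientation: [3.141, -0.0, 1.602]
wrist_force: [0.9, 0.3, -0.7]
width: 0.1
finger_force: 0.0
```

{"api": "hand_motion", "payload": {"steps": [[[0, 0, 0, 0], [0, 0, 0, 0]]]}}

```text
time_s: 2.05
position: [542.4, -77.6, 249.7]
orientation: [-3.141, -0.001, 1.602]
wrist_force: [0.9, -0.2, 0.1]
width: 0.2
finger_force: 0.0
```

{"api": "hand_motion", "payload": {"steps": [[[-29, 9, 0, 0], [-29, 9, 50, 0], [-29, 9, 100, 0], [-29, 9, 150, 0], [-29, 9, 175, 0], [-29, 9, 180, 0], [-29, 9, 180, 0], [-29, 9, 180, 0]]]}}

```text
time_s: 3.05
position: [553.6, -106.5, 71.4]
orientation: [3.139, -0.0, 1.602]
wrist_force: [-0.1, 0.8, 0.4]
width: -0.2
finger_force: 0.0
```

```bash
python3 - <<'E'
from rig import robot
import cv2
b=robot.snapshot("side")["img"];a=robot.snapshot("top")["img"]
import numpy as np
o=np.zeros((600,800,3),np.uint8)
o[:600,:390]=cv2.resize(b[180:380,220:350],None,fx=3,fy=3);o[:360,395:800]=cv2.resize(a[180:300,240:375],None,fx=3,fy=3)
cv2.imwrite("pics/p3.png",o);print(robot.read_state()["wrist_force"])
E
```

```text
[-0.0304657  -0.47174274  0.35565455]
```

View pics/p3.png

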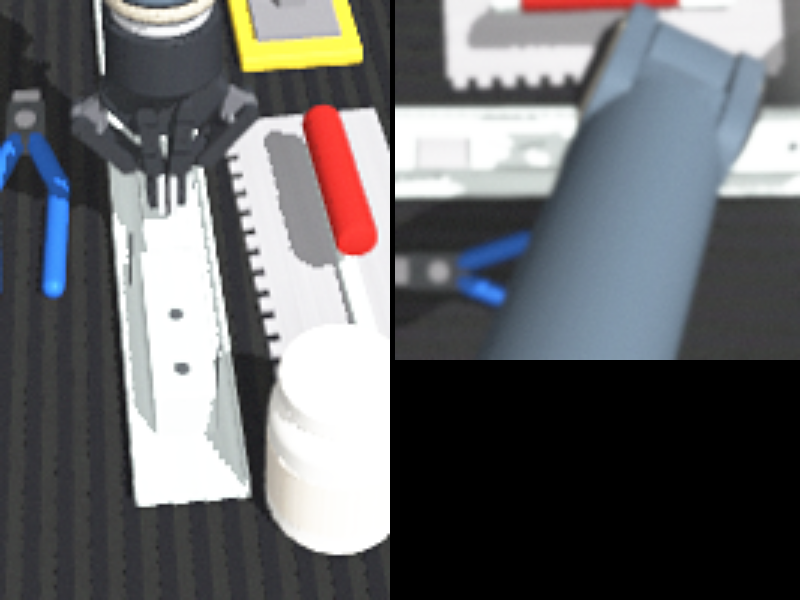

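The picture shows the shut fingertips at (165,190) centred above the rail just past the right cover's end, clear of everything. Next I descend until they touch.

{"api": "hand_motion", "payload": {"steps": [[[0, -1, 4, 0], [0, -1, 8, 0], [0, -1, 11, 0], [0, -1, 12, 0], [0, -1, 12, 0]]]}}

```text
time_s: 3.78
position: [551.4, -106.8, 58.8]
orientation: [-3.141, -0.001, 1.602]
wrist_force: [-3.0, 0.5, 10.2]
width: -0.2
finger_force: 4.8
```

Touching at about 10 N. Next, slide slowly along the rail.

{"api": "hand_motion", "payload": {"steps": [[[8, 0, 0, 0], [16, 0, 0, 0], [24, 0, 0, 0], [32, 0, 0, 0], [40, 0, 0, 0], [44, 0, 0, 0], [48, 0, 0, 0], [52, 0, 0, 0], [56, 0, 0, 0], [56, 0, 0, 0]]]}}

```text
time_s: 5.03
position: [550.9, -52.2, 58.8]
orientation: [3.139, 0.002, 1.601]
wrist_force: [0.2, -3.3, 6.4]
width: -0.1
finger_force: 3.0
```

{"api": "hand_motion", "payload": {"steps": [[[8, 0, 0, 0], [16, 0, 0.3, 0], [24, 0, 0.3, 0], [32, 0, 0.3, 0], [40, 0, 0.3, 0], [48, 0, 0.3, 0], [56, 0, 0.3, 0], [62, 0, 0.3, 0], [68, 0, 0.3, 0], [74, 0, 0.3, 0], [80, 0, 0.3, 0], [84, 0, 0.3, 0]]]}}

```text
time_s: 6.52
position: [546.6, 34.3, 57.2]
orientation: [-3.14, -0.001, 1.603]
wrist_force: [0.5, 0.7, -0.0]
width: -0.4
finger_force: 0.0
```

{"api": "hand_motion", "payload": {"steps": [[[2, 0, 0, 0], [2, 0, 0, 0]]]}}

```text
time_s: 6.78
position: [547.0, 35.3, 57.6]
orientation: [-3.141, -0.0, 1.602]
wrist_force: [1.3, 0.0, -0.4]
width: 0.0
finger_force: 0.0
```

Contact was lost over the notch, as the pictures predicted. Next, press straight down.

{"api": "hand_motion", "payload": {"steps": [[[-1, 0, 3, 0], [-1, 0, 6, 0], [-1, 0, 9, 0], [-1, 0, 12, 0], [-1, 0, 13, 0], [-1, 0, 13, 0], [-1, 0, 13, 0]]]}}

```text
time_s: 7.65
position: [547.2, 33.7, 44.9]
orientation: [3.142, 0.0, 1.601]
wrist_force: [-1.7, -1.5, 6.1]
width: -0.7
finger_force: 2.8
```

Fully down at about 6 N. A little more push will seat it firmly on the stop.

{"api": "hand_motion", "payload": {"steps": [[[0, 0, 0.5, 0], [0, 0, 1, 0], [0, 0, 1, 0], [0, 0, 1, 0], [0, 0, 1, 0]]]}}

```text
time_s: 8.28
position: [547.2, 33.6, 44.7]
orientation: [3.141, -0.0, 1.601]
wrist_force: [-3.2, -1.4, 13.0]
width: 0.3
finger_force: 6.2
```

```bash
python3 - <<'E'
from rig import robot
import cv2
b=robot.snapshot("side")["img"]
cv2.imwrite("pics/p4.png",cv2.resize(b[130:330,200:400],None,fx=3,fy=3))
s=robot.read_state();print(s["position"],s["wrist_force"])
E
```

```text
[547.2055097   33.65250129  44.71108902] [-3.01369335 -1.17636335 12.43369006]
```

View pics/p4.png

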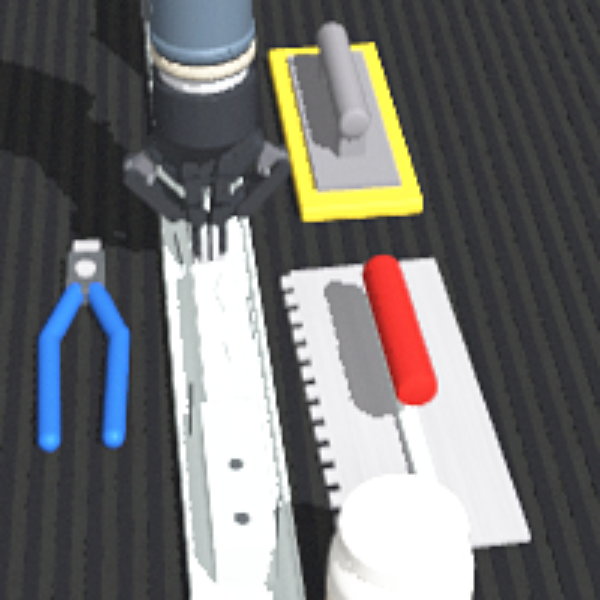

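The fingertips are down in the notch at (210,250), against the stop at about 12.5 N, and the tools and jar are untouched. I'll hand in now.

```bash
python3 -c "
from rig import robot
print(robot.finish_job())"
```

```text
the job is handed in; nothing more can be done
None
```

The fingertip ran along the rail to the notch, about 173 mm from the right-hand cover, and is holding the tongue down on its stop at about 12 N, with the tools and jar not touched; the job is handed in, but no verdict was shown.

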